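# Seat a culture flask on the imager stage and lock it with the knob under the stage

### The arm

A 6-joint arm with a two-finger parallel gripper is mounted at the origin on the work surface. World frame = base frame: x ahead of the robot, y to its left, z up, the work surface at z = 0. Lengths are in m, angles in rad, forces in N, time in s.
With the tool pointing down it reaches from about 0.35 to 0.975 m from the base axis. Payload 17.4 kg.
Tool frame: the origin (TCP) lies on the centre line of the jaws, within the pads' length; the fingertips stand 25 mm ahead of it and the grasp point (between the pads) lies 6 mm ahead of it; z points along the fingers, y is the line along which they close (so a half turn about z gives the same grasp; the last joint's range is limited). The gripper opens to 85 mm and grips with 20 to 120 N. Pads are 22 mm wide; open, the fingers measure 114 mm over their backs; the gripper's body (76 mm by 85 mm) begins 54 mm behind the grasp point. The pads swing forward as they close: fully open they stand 13 mm farther back than shut.
Start: joints at [1.08, 0.116, 1.442, -0, 1.584, -0.038], TCP at [0.295, 0.607, 0.256] pointing down, gripper open.
Joint ranges: [-2.83, 2.83], [-0.83, 2.19], [0.07, 2.5], [-1.14, 4.28], [0.01, 3], [-2.97, 2.97]. Speed limits (rad/s): [1.89, 1.89, 2.22, 3.14, 3.14, 3.14].

### API

Orientations are given as a unit quaternion [w, x, y, z].
In Python, from workcell import robot gives the robot as it stands.
- The arm moves only by the tool arm_command, never from a script. Its argument "series" is a list of rows, each a list of 7 numbers: the turn, a rotation vector about the tool's x, y, z in units of 6 degrees (1.0 is 6 degrees), then the shift along the tool's x, y, z in units of 40 mm (1.0 is 40 mm), then the closure, from 0 (fully open) to 1 (shut). A call has 1 to 10 rows; each row shifts and turns the commanded pose from where the row before left it, along the tool's axes as they then stand; what a row does not reach is not made up. A row lasts 1/8 s, in which the tool goes at most 62.5 mm and 10.7 degrees, less where a joint would pass 70% of its speed; a pose out of reach is approached as far as the arm can. A call is refused whole if a number of a shift passes 1 or a number of a turn 1, either way. A call with a gripper value outside its range is refused whole. The fingers move at their own pace and stop on an object; "squeeze" is the grip in N (left out, the last holds). Time passes only in rows, so rows that do not move let the fingers close. It gives the time, the measured TCP pose, the force, the opening and the grip force at its end, in the units of the state.
- robot.state(): the state, without advancing time (a new reading comes with each control period).
- robot.read_camera(name): name is "scene" or "side" or "wrist"; returns (picture, depth): 384x512x3 uint8, red, green, blue; 384x512 float32, m along the optical axis (not along the pixel's ray), 0 where there is no reading.
- robot.get_calibration(name): a dict with "mtx" (3x3 intrinsics, pixels), "R" (3x3) and "t" (3): a world point X has camera coordinates R X + t. Camera axes: x right, y down, z forward; pixel columns grow to the right and rows downward; lengths in m; the calibration is good to about 2 mm. The wrist camera is an equidistant fisheye: a pixel r from the principal point sees the ray r / f radians off the axis. A picture is of the moment at which its call begins: read the wrist's pose just before it. get_calibration takes no time and is no camera call; for the wrist camera it gives the pose at the moment of the call.
- robot.finish_job(): hands the job in; it is judged then, once.
The state is a dict: "t": time; "joints": joint angles; "joint_vel": joint speeds; "joint_efforts": joint torques, N m; "ee_pos": TCP position; "tcp_rot": TCP orientation; "ft_force": force on the tool from outside, world axes, zero at the start; "ft_torque": the same for the moment, N m; "width": finger opening in m; "gripper_force": force on a finger pad.
Only numpy, scipy, OpenCV 4.12 (cv2) and the standard library are available. Lean on these libraries where they do the work, as an engineer would, in place of code of your own. Each camera call takes 0.05 s, during which the arm holds its last target. There are 200 camera calls.

### The job

Set the red-capped culture flask flat on the black stage of the cell imager and slide it home, long side flush against the two back stops and flat end flush against the end stop, keeping it right way up, and let go of it while the orange clip is still swung open. Then lock it in by turning the orange wing knob on the underside of the stage's tongue counter-clockwise (seen from above) all the way to its stop, so that the clip arm swings over the flask. The flask must stay flush, and the other loose things on the bench stay where they are.

Things in the scene. Friction and masses are not known exactly. Their poses are not given: they have to be found in the camera images.
- flask: culture flask with RED cap, loose, about 60 to 130 g: pale translucent box body 80 long (its x) x 52 wide (y) x 28 mm high, white label patch on top; neck and round red cap (27 mm diameter) at its +x end. Origin: centre of the box body's underside, z up. Starts flat on the bench (z = 0), cap roughly towards the robot; can be gripped from above across its 52 mm width.
- flask_cap (a point): centre of the red cap's outer face: 68 mm from the flask's origin along its +x, 14.5 mm above its underside.
- stage: cell imager, fixed: white housing (from x = -45 mm) under a black stage plate with top 150 mm above the bench, 14 mm thick, x -70..130, y -115..115 mm. Origin on the bench below the seat centre, axes as seat. A white lamp column and folded lamp stand at x = 153 mm and beyond, up to 260 mm high.
- seat (a point): point on the plate's top where the flask's origin lies when seated; x points from the knob towards the back stops, y towards the end stop, z up. Seated, the flask's own x (cap) points along the seat's -y, its long side touches both back stops and its flat end the end stop. The -x and -y sides are open.
- back_stops (a point): midway between the two metal back stops, on the plate, 26 mm from the seat point along its +x, in the plane of their faces. They are 12 mm wide and 12 mm high, centred 28 mm to either side of this point (44 mm free between them, for a finger).
- end_stop (a point): foot of the metal end stop's face, 40 mm from the seat point along its +y. The stop is 16 mm wide and 12 mm high.
- knob_axis (a point): on the upright axis of the knob shaft, 95 mm from the seat point along its -x, 98 mm above the bench: mid-height of the knob's wing. Axes as the seat's. The shaft hangs from a 56 mm wide tongue of the plate with a round end (28 mm radius about this axis, underside 136 mm above the bench); on the tongue stands a metal turret, 26 mm radius, up to 180 mm above the bench.
- wing_tip (a point): outer end of the orange knob's wing at mid-height, 60 mm from the shaft axis. The wing is an upright bar 14 mm thick, 24 mm high, running radially out from a round hub (18 mm radius); 32 mm of it sticks out past the tongue. Tongue and turret above it block an upright gripper: pinch it about 48 mm from the axis with the tool leaning outwards 35 to 45 degrees, fingers pointing in and down.
- clip_tip (a point): outer end of the orange clip arm, 105 mm from the shaft axis. The arm (16 mm wide, 6 mm thick) sits above the turret on the knob's shaft and turns with it; its underside is 31 mm above the plate, 3 mm over a seated flask.
- knob (a joint): angle of the orange knob and clip arm (one piece). 0 = clip fully open, grows counter-clockwise seen from above, hard stop at 1.2 rad = closed, clip arm along the seat's +x over the flask. The wing stands at 2.542 rad + this angle from the seat's +x, the arm at -1.2 rad + this angle. Friction about 0.1 N m; stays where it is left. Starts at 0 to 0.2.
- flask_blue: the other culture flask: same size and shape as the red-capped one but with a BLUE cap; origin at the centre of its body's underside, +x to its cap. Leave it alone.
- reagent: amber bottle, 68 mm diameter, 150 mm tall, loose; origin at the centre of its underside. Leave it alone.
- buffer: white bottle with blue cap, 60 mm diameter, 130 mm tall, loose; origin at the centre of its underside. Leave it alone.
- dishes: stack of three clear dishes, 90 mm diameter, 45 mm tall, loose; origin at the centre of its underside. Leave it alone.
- counter: steel hand tally counter, 48 mm diameter, 27 mm tall, with a black thumb key reaching 35 mm from its centre along its +x, loose; origin at the centre of its underside. Leave it alone.
Not all that is in view belongs to the job. What is shaped like the flask but purple is not meant.

How it is judged:
By the outcome, as a careful person would: the job done as asked, in the order asked, and still so for the second after the job is handed in, with the robot touching nothing.
It also fails if it takes over 64 s, if anything falls off the work surface, if the arm or the gripper's body presses on something with over 40 N, if the wrist force passes 120 N, or if a joint passes its speed limit or range.

## Working session

There is one attempt and no reset: what is moved stays moved. The work goes in short steps, Python scripts to look and compute and a tool call to move; the robot and the scene stay as the last step left them, time stands still between calls to the robot, and variables do not carry over. Pictures are saved under pics/ and viewed, at most 10 in all, crops included, and the job is handed in when it is done.

Besides the shell and the picture viewer there is one more tool, called after "Call:" in YAML: its name, and indented under it one key for each argument. arm_command: Moves the arm, as the interface text tells. Its arguments: {"type":"object","properties":{"series":{"type":"array","items":{"type":"array","items":{"type":"number"}}},"squeeze":{"type":"number"}},"required":["series"]}

```bash
mkdir -p pics; ls
python3 - <<'E'
from workcell import robot
import cv2,numpy as np
print(robot.state())
ims=[]
for n in("scene","side","wrist"):
    p,d=robot.read_camera(n); c=robot.get_calibration(n)
    np.savez(f"{n}0.npz",p=p,d=d,**c); print(n,{k:np.round(v,4).tolist() for k,v in c.items()})
    cv2.imwrite(f"pics/{n}0.png",cv2.cvtColor(p,cv2.COLOR_RGB2BGR)); ims.append(p)
E
```

```text
pics
{'t': 0.0, 'joints': array([ 1.08020772e+00,  1.16466978e-01,  1.44229431e+00,  2.13608915e-05,
        1.58397982e+00, -3.78185859e-02]), 'joint_vel': array([ 0.00030141,  0.00031229, -0.00148785, -0.00026213, -0.0018544 ,
        0.00130046]), 'joint_efforts': array([-2.20860398e-03, -7.31981492e+01, -6.32487774e+01,  5.61212414e-05,
        6.32941999e-03,  2.30968652e-05]), 'ee_pos': array([0.29521915, 0.60683079, 0.25555693]), 'tcp_rot': array([-1.60263418e-04,  2.24456081e-01,  9.74484037e-01, -5.51514451e-04]), 'ft_force': array([-0.4042668 , -0.09527031,  0.17420677]), 'ft_torque': array([-0.01046299,  0.01825086,  0.01260404]), 'gripper_force': 0.0, 'width': 0.08537855806768202}
scene {'mtx': [[497.3549, 0.0, 255.7309], [0.0, 497.3549, 190.0832], [0.0, 0.0, 1.0]], 'R': [[-0.4039, 0.9148, -0.0021], [0.775, 0.3409, -0.532], [-0.486, -0.2165, -0.8467]], 't': [0.2409, -0.3505, 1.8865]}
side {'mtx': [[370.3618, 0.0, 252.9789], [0.0, 370.3618, 192.5972], [0.0, 0.0, 1.0]], 'R': [[0.8655, -0.5007, -0.0099], [-0.2557, -0.4249, -0.8684], [0.4306, 0.7542, -0.4958]], 't': [-0.4859, 0.265, 0.8502]}
wrist {'mtx': [[297.3186, 0.0, 254.3371], [0.0, 297.3186, 189.9017], [0.0, 0.0, 1.0]], 'R': [[0.438, 0.899, 0.0001], [0.8558, -0.417, 0.3062], [0.2753, -0.1341, -0.952]], 't': [-0.6751, -0.0388, 0.3796]}
```

View pics/scene0.png

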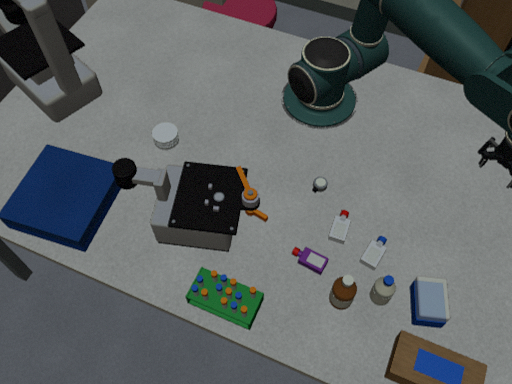

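View pics/side0.png

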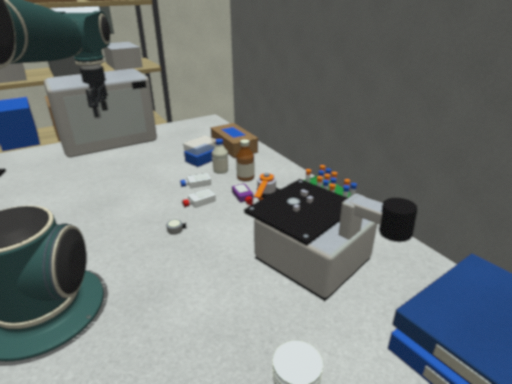

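The scene picture shows the red-capped flask at about (341,228) with its cap at (345,213). The imager plate is around (208,198), the knob and clip are at (250,198), the clip tip at (239,168) and the wing tip at (266,217). Next come coarse positions from the colour masks.

```bash
cat > h.py <<'E'
import numpy as np,cv2
from scipy.spatial.transform import Rotation as Ro
def load(n): return dict(np.load(n))
def ray(c,uv,fish=False):
    """camera centre, world direction"""
    K=c['mtx'];x=(np.asarray(uv,float)-K[:2,2])/K[0,0]
    if fish:
        th=np.linalg.norm(x); d=np.r_[x/max(th,1e-9)*np.sin(th),np.cos(th)]
    else: d=np.r_[x,1]
    return -c['R'].T@c['t'], c['R'].T@d
def onz(c,uv,z,fish=False):
    o,d=ray(c,uv,fish); return o+d*(z-o[2])/d[2]
def tri(rays):
    A=0;b=0
    for o,d in rays:
        d=d/np.linalg.norm(d);P=np.eye(3)-np.outer(d,d);A=A+P;b=b+P@o
    return np.linalg.solve(A,b)
def proj(c,X,fish=False):
    p=c['R']@X+c['t'];K=c['mtx']
    if fish:
        r=np.hypot(p[0],p[1]);th=np.arctan2(r,p[2]);q=p[:2]/max(r,1e-9)*th
    else: q=p[:2]/p[2]
    return K[0,0]*q+K[:2,2]
def tcp(s):
    q=s['tcp_rot'];return np.array(s['ee_pos']),Ro.from_quat([q[1],q[2],q[3],q[0]])
E
python3 - <<'E'
from h import *
for n in('scene','side'):
    c=load(n+'0.npz');hsv=cv2.cvtColor(c['p'],cv2.COLOR_RGB2HSV);H,S,V=cv2.split(hsv)
    ms={'orange':(H>7)&(H<20)&(S>170)&(V>120),'red':((H<5)|(H>174))&(S>170)&(V>120),'black':(V<45)}
    for k,m in ms.items():
        N,l,st,ce=cv2.connectedComponentsWithStats(m.astype(np.uint8))
        for i in range(1,N):
            if st[i,4]<8: continue
            u,v=ce[i]; z={'orange':.17,'red':.0145,'black':.15}[k]
            vs,us=np.where(l==i);d=c['d'][vs,us];
            o=-c['R'].T@c['t'];K=c['mtx']
            pts=(np.c_[(us-K[0,2])/K[0,0],(vs-K[1,2])/K[0,0],np.ones(len(us))]*d[:,None]-c['t'])@c['R']
            pm=np.median(pts[d>0],0) if (d>0).any() else None
            if pm is None or np.linalg.norm(pm[:2])>1.2 or pm[2]>.3: continue
            print(n,k,st[i],ce[i].round(1),'onz',onz(c,(u,v),z).round(3),'depth',pm.round(3))
            if k=='black' and st[i,4]>1000:
                ct,_=cv2.findContours((l==i).astype(np.uint8),0,2);h=cv2.convexHull(ct[0]);a=cv2.approxPolyDP(h,6,True)[:,0]
                for q in a: print('  corner',q,onz(c,q,.15).round(3))
c=load('scene0.npz');s=load('side0.npz')
a=cv2.resize(c['p'][140:280,140:400],None,fx=3,fy=3,interpolation=2)
cv2.imwrite('pics/z1.png',a[:,:,::-1])
E
```

```text
scene orange [236 167  21  32 189] [245.6 184.2] onz [ 0.566 -0.046  0.17 ] depth [ 0.579 -0.038  0.187]
scene orange [253 210  14   9  48] [260.4 213.8] onz [0.641 0.035 0.17 ] depth [0.609 0.021 0.109]
scene orange [211 271   6   5  26] [213.5 273. ] onz [ 0.858 -0.007  0.17 ] depth [ 0.834 -0.025  0.1  ]
scene orange [230 279   6   5  26] [232.7 281. ] onz [0.857 0.049 0.17 ] depth [0.833 0.034 0.101]
scene orange [250 287   6   6  27] [252.3 289.4] onz [0.858 0.106 0.17 ] depth [0.834 0.094 0.101]
scene orange [201 289   6   6  28] [203.8 291.5] onz [ 0.914 -0.008  0.17 ] depth [ 0.894 -0.025  0.101]
scene orange [226 288   6   6  27] [228.1 290.5] onz [0.886 0.049 0.17 ] depth [0.864 0.035 0.101]
scene orange [221 298   6   5  28] [223.5 300. ] onz [0.914 0.05  0.17 ] depth [0.894 0.035 0.1  ]
scene orange [241 306   6   6  30] [243.5 308.7] onz [0.914 0.106 0.17 ] depth [0.894 0.095 0.101]
scene red [342 210   6   5  20] [344.4 212.2] onz [0.446 0.246 0.014] depth [0.453 0.247 0.026]
scene red [293 248   6   6  25] [295.6 250.4] onz [0.635 0.152 0.014] depth [0.641 0.154 0.027]
[... 4576 characters left out ...]
0.15 ]
side black [ 381  199   36   42 1239] [397.9 218.9] onz [ 0.787 -0.304  0.15 ] depth [ 0.675 -0.382  0.235]
  corner [407 200] [ 0.877 -0.256  0.15 ]
  corner [416 209] [ 0.86  -0.297  0.15 ]
  corner [411 235] [ 0.761 -0.364  0.15 ]
  corner [383 235] [ 0.707 -0.332  0.15 ]
  corner [384 202] [ 0.818 -0.232  0.15 ]
side black [  57  230   28   63 1324] [ 70.9 262.3] onz [ 0.089 -0.073  0.15 ] depth [ 0.09  -0.074  0.151]
  corner [ 74 230] [0.111 0.047 0.15 ]
  corner [ 83 273] [ 0.106 -0.12   0.15 ]
  corner [ 66 292] [ 0.071 -0.159  0.15 ]
  corner [ 57 260] [ 0.066 -0.05   0.15 ]
side black [ 39 295  14   5  33] [ 45.2 297.5] onz [ 0.036 -0.155  0.15 ] depth [ 0.028 -0.091  0.099]
```

View pics/z1.png

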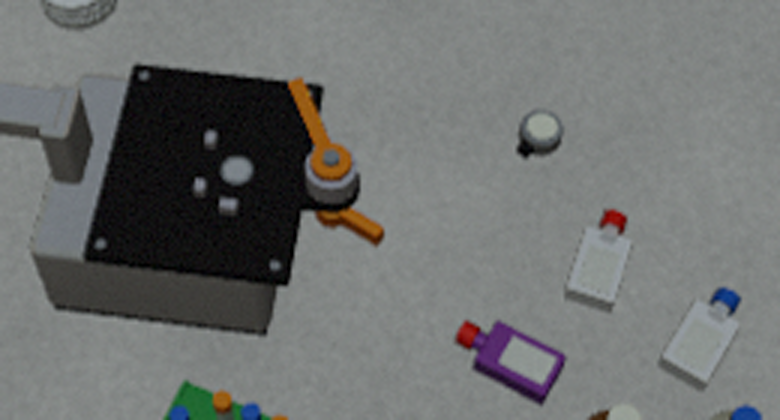

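The zoom shows the back stops at zoom (210,138) and (200,186), the end stop at (229,206), the clip hub at (331,158) and the wing tip at (378,236). The red flask's label is at (599,262) with its cap at (613,222). I'll take coarse numbers from these and plan the approach move.

```bash
cat >> h.py <<'E'
def rows(p0,R0,p1,R1,N=None):
    """per-row turn/shift units: world-straight shift, shifts in tool axes at start (use pure shift or pure turn)"""
    sh=R0.inv().apply(np.array(p1)-p0)/.04; tu=np.degrees((R0.inv()*R1).as_rotvec())/6
    return tu.round(3),sh.round(3)
def down(yaw):  # tool z down, tool x at world yaw
    c,s=np.cos(yaw),np.sin(yaw); return Ro.from_matrix(np.c_[[c,s,0],[s,-c,0],[0,0,-1]])
E
python3 - <<'E'
from h import *
c=load('scene0.npz'); Z=lambda u,v:(140+u/3,140+v/3)
for n,(u,v,z) in dict(b1=(210,134,.162),b2=(200,182,.162),e=(229,202,.162),hub=(331,157,.187),tip=(296,82,.187),disc=(236,170,.15),wing=(378,236,.098),label=(599,262,.028),cap=(613,222,.015)).items(): print(n,onz(c,Z(u,v),z).round(3))
# label/body mask of flask near
hsv=cv2.cvtColor(c['p'],cv2.COLOR_RGB2HSV)
w=load('wrist0.npz'); p0=np.array([.2952,.6068,.2556]);R0=Ro.from_quat([.22446,.97448,-.00055,-.00016])
C=-w['R'].T@w['t']; print('cam in tool',R0.inv().apply(C-p0), 'cam z in tool',R0.inv().apply(w['R'][2]))
# side rays for triangulation of red caps
s=load('side0.npz')
print('cap tri',tri([ray(c,(344.4,212.2)),ray(s,(185.6,202.3))]))
print('hub/orange?')
fx=onz(c,Z(613,222),.0145)-onz(c,Z(599,262),.028); print('yaw flask',np.degrees(np.arctan2(fx[1],fx[0])))
E
```

```text
b1 [ 0.606 -0.145  0.162]
b2 [ 0.66  -0.129  0.162]
e [ 0.669 -0.093  0.162]
hub [ 0.596 -0.017  0.187]
tip [ 0.53  -0.085  0.187]
disc [ 0.627 -0.106  0.15 ]
wing [0.612 0.041 0.098]
label [0.512 0.251 0.028]
cap [0.453 0.248 0.015]
cam in tool [ 0.07890229  0.000226   -0.11769977] cam z in tool [-0.30630701  0.00095698  0.9519323 ]
cap tri [0.44720139 0.2461837  0.01632754]
hub/orange?
yaw flask -177.7055024564026
```

Call:
arm_command:
  series:
    - [0,0,0,-0.85,-0.58,0.14,0]
    - [0,0,0,-0.85,-0.58,0.14,0]
    - [0,0,0,-0.85,-0.58,0.14,0]
    - [0,0,0,-0.85,-0.58,0.14,0]
    - [0,0,0,-0.85,-0.58,0.14,0]
    - [0,0,0,-0.85,-0.58,0.14,0]
    - [0,0,0,-0.85,-0.58,0.14,0]
    - [0,0,0,-0.85,-0.58,0.14,0]
    - [0,0,0,-0.85,-0.58,0.14,0]
    - [0,0,0,-0.85,-0.58,0.14,0]

```text
t: 1.4
ee_pos: [0.5, 0.2483, 0.2]
tcp_rot: [-0.0, 0.224, 0.974, -0.0]
ft_force: [0.5, 0.3, 0.1]
width: 0.0853
gripper_force: 0.0
```

Call:
arm_command:
  series:
    - [0,0,-0.95,0,0,0,0]
    - [0,0,-0.95,0,0,0,0]
    - [0,0,-0.95,0,0,0,0]
    - [0,0,-0.95,0,0,0,0]
    - [0,0,-0.95,0,0,0,0]
    - [0,0,0,0,0,0,0]

```text
t: 2.15
ee_pos: [0.4995, 0.2496, 0.2001]
tcp_rot: [-0.0, -0.022, 1.0, -0.0]
ft_force: [-0.2, -0.1, 0.6]
width: 0.0855
gripper_force: 0.0
```

```bash
cat >> h.py <<'E'
def snap(robot,name,n):
    w=robot.get_calibration(n);p,d=robot.read_camera(n);np.savez(name+'.npz',p=p,d=d,**w)
    cv2.imwrite(f'pics/{name}.png',p[:,:,::-1])
E
python3 - <<'E'
from h import *
from workcell import robot
s=robot.state();print(s['ee_pos'],s['tcp_rot'],s['joints']);snap(robot,'w1','wrist')
E
```

```text
[0.49947073 0.24955993 0.20012973] [-1.43103522e-04 -2.20126184e-02  9.99757681e-01 -5.37572936e-05] [ 4.17674874e-01 -1.18342811e-01  1.76676032e+00  1.11342823e-05
  1.49348068e+00 -1.19715111e+00]
```

View pics/w1.png

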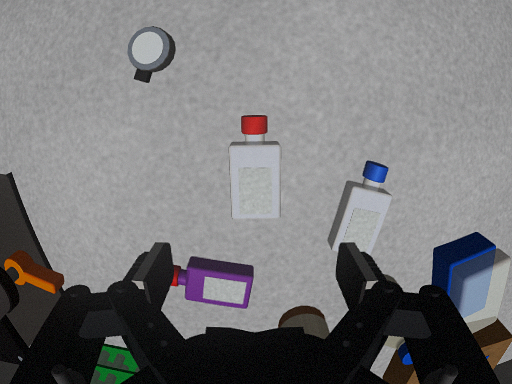

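The wrist view shows the red flask with body corners (230,142), (280,142), (280,218), (232,218) and cap at (254,124). I'll measure the height and pose, using the scene view as the second view.

Run:
```python
from h import *
w=load('w1.npz');c=load('scene0.npz');s=load('side0.npz')
hsv=cv2.cvtColor(w['p'],cv2.COLOR_RGB2HSV);H,S,V=cv2.split(hsv)
red=(((H<5)|(H>174))&(S>150)&(V>100)).astype(np.uint8); red[230:]=0
M=cv2.moments(red,True);rc=(M['m10']/M['m00'],M['m01']/M['m00'])
print('cap tri',tri([ray(w,rc,True),ray(c,(344.4,212.2)),ray(s,(185.6,202.3))]).round(4))
g=cv2.GaussianBlur(w['p'].mean(2),(3,3),0)
P=[onz(w,q,.028,True) for q in((230.5,142.5),(280,142.5),(280,218),(232,218.5))]
for p in P: print(p.round(4))
P=np.array(P);print('w',np.linalg.norm(P[0]-P[1]),np.linalg.norm(P[3]-P[2]),'l',np.linalg.norm(P[0]-P[3]),np.linalg.norm(P[1]-P[2]),'c',P.mean(0).round(4))
ax=(P[0]+P[1]-P[2]-P[3]);print('yaw',np.degrees(np.arctan2(ax[1],ax[0])))
capz=onz(w,rc,.0145,True);a=capz-P.mean(0);print('cap',capz,'yaw cap',np.degrees(np.arctan2(a[1],a[0])))
d=w['d'];o=-w['R'].T@w['t']
for q in((255,160),(256,200),(200,160)):print('depth height',d[q[1],q[0]])
# row profiles of edges
for v in(155,180,205):
    e=np.abs(np.diff(g[v,215:295]));print(v,[215+int(i) for i in np.argsort(e)[-6:]])
for q in((255,180),(200,160)):
    oo,dd=ray(w,q,True);zc=(w['R']@dd)[2];print('z',(oo+dd*d[q[1],q[0]]/zc).round(4))
```

```text
cap tri [0.4479 0.2466 0.0165]
[0.466  0.2252 0.028 ]
[0.4639 0.2738 0.028 ]
[0.5441 0.2793 0.028 ]
[0.5468 0.2284 0.028 ]
w 0.048698391728933185 0.05096808237227188 l 0.0808784087434797 0.0803663601970398 c [0.5052 0.2517 0.028 ]
yaw -176.8966325937932
cap [0.44903579 0.24707223 0.0145    ] yaw cap -175.29986402097376
depth height 0.29500023
depth height 0.30649123
depth height 0.3219884
155 [228, 281, 230, 229, 278, 279]
180 [238, 277, 231, 279, 230, 278]
205 [281, 280, 279, 232, 231, 278]
z [0.5036 0.251  0.0274]
z [0.4907 0.19   0.0011]
```

Call:
arm_command:
  series:
    - [0,0,-0.17,-0.145,0.045,0,0]
    - [0,0,0,0,0,0.9,0]
    - [0,0,0,0,0,0.9,0]
    - [0,0,0,0,0,0.9,0]
    - [0,0,0,0,0,0.8,0]
    - [0,0,0,0,0,0.5,0]
    - [0,0,0,0,0,0.25,0]
    - [0,0,0,0,0,0,0]

```text
t: 3.2
ee_pos: [0.5054, 0.2517, 0.0304]
tcp_rot: [-0.0, -0.031, 1.0, -0.0]
ft_force: [0.3, -0.5, 0.9]
width: 0.0854
gripper_force: 0.0
```

Call:
arm_command:
  series:
    - [0,0,0,0,0,0,0.3]
    - [0,0,0,0,0,0,0.5]
    - [0,0,0,0,0,0,0.5]
    - [0,0,0,0,0,0,0.5]
    - [0,0,0,0,0,0,0.5]
    - [0,0,0,0,0,0,0.5]
  squeeze: 30

```text
t: 3.95
ee_pos: [0.5057, 0.2519, 0.0314]
tcp_rot: [0.001, -0.031, 1.0, 0.0]
ft_force: [-0.6, -0.6, 6.0]
width: 0.0514
gripper_force: 32.0
```

Call:
arm_command:
  series:
    - [0,0,0,0,0,-0.4,0.5]
    - [0,0,0,0,0,-1,0.5]
    - [0,0,0,0,0,-1,0.5]
    - [0,0,0,0,0,-1,0.5]
    - [0,0,0,0,0,-1,0.5]
    - [0,0,0,0,0,-1,0.5]
    - [0,0,0,0,0,-0.6,0.5]
    - [0,0,-0.72,0,0,0,0.5]
    - [0,0,-0.72,0,0,0,0.5]
    - [0,0,-0.73,0,0,0,0.5]

```text
t: 5.2
ee_pos: [0.505, 0.2516, 0.2714]
tcp_rot: [0.0, -0.146, 0.989, 0.0]
ft_force: [0.1, -0.4, -1.4]
width: 0.0516
gripper_force: 31.8
```

Call:
arm_command:
  series:
    - [0,0,0,-0.05,-0.5,0,0.5]
    - [0,0,0,-0.05,-0.9,0,0.5]
    - [0,0,0,-0.05,-0.9,0,0.5]
    - [0,0,0,-0.05,-0.9,0,0.5]
    - [0,0,0,-0.05,-0.9,0,0.5]
    - [0,0,0,-0.05,-0.9,0,0.5]
    - [0,0,0,-0.05,-0.7,0,0.5]
    - [0,0,0,0,-0.5,0,0.5]
    - [0,0,0,0,0,0,0.5]
    - [0,0,0,0,0,0,0.5]

```text
t: 6.45
ee_pos: [0.5893, 0.0183, 0.2705]
tcp_rot: [0.0, -0.144, 0.99, 0.0]
ft_force: [0.6, 0.7, 0.1]
width: 0.0513
gripper_force: 31.8
```

Run:
```python
from h import *
from workcell import robot
s=robot.state();print(s['ee_pos'],s['tcp_rot'],s['joints'],s['ft_force'],s['ft_torque'],s['width']);snap(robot,'w2','wrist')
```

```text
[0.5893257  0.01830766 0.27049276] [ 4.58470977e-05 -1.44205144e-01  9.89547809e-01  9.43796721e-05] [-1.22972013e-02 -7.31767943e-02  1.61095303e+00  2.00884195e-04
  1.60375537e+00 -1.87250625e+00] [0.58836857 0.70478086 0.05006815] [-0.01985637  0.03470972 -0.00220585] 0.05127824371405818
```

View pics/w2.png

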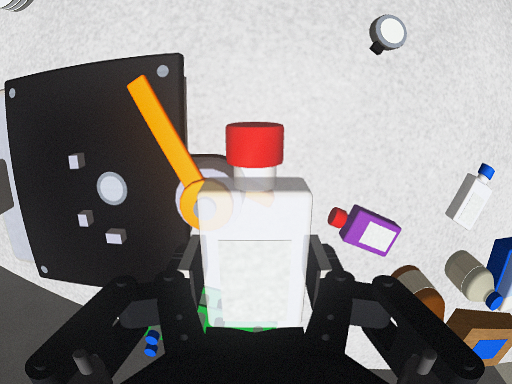

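The held flask is in the middle. The back stops are at (77,160) and (86,219), the end stop at (116,236), the disc at (112,188) and the clip arm runs from (137,83) to (208,205). I'll take a second view from 40 mm along for triangulation.

Call:
arm_command:
  series:
    - [0,0,0,0,-0.5,0,0.5]
    - [0,0,0,0,-0.5,0,0.5]
    - [0,0,0,0,0,0,0.5]
    - [0,0,0,0,0,0,0.5]

```text
t: 7.0
ee_pos: [0.601, -0.0206, 0.2702]
tcp_rot: [-0.0, -0.144, 0.99, 0.0]
ft_force: [0.6, 0.7, -1.4]
width: 0.0515
gripper_force: 31.8
```

Run:
```python
from h import *
from workcell import robot
s=robot.state();print(s['ee_pos'],s['tcp_rot']);snap(robot,'w3','wrist')
a=cv2.resize(load('w2.npz')['p'][60:260,50:230],None,fx=2.2,fy=2.2,interpolation=2)
b=cv2.resize(load('w3.npz')['p'][60:260,90:270],None,fx=2.2,fy=2.2,interpolation=2)
cv2.imwrite('pics/z3.png',np.hstack([a,b])[:,:,::-1])
```

```text
[ 0.60098114 -0.02060731  0.27018652] [-1.27232079e-04 -1.44018173e-01  9.89575032e-01  7.97086464e-05]
```

View pics/z3.png

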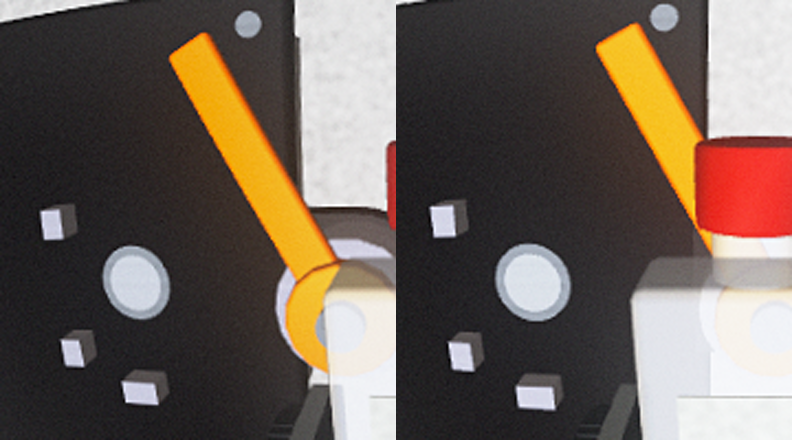

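The stops' bright tops are clear in both views: S1 edge at (63,223) and (452,219), S2 at (83,349) and (470,351), end stop edge at (139,374) and (535,376), disc at (136,283) and (533,282).

Run:
```python
from h import *
a=load('w2.npz');b=load('w3.npz')
L=lambda x,y:(50+x/2.2,60+y/2.2); Rr=lambda x,y:(90+(x-396)/2.2,60+y/2.2)
pts=dict(S1=((63,223),(452,219),.162),S2=((83,349),(470,351),.162),E=((139,374),(535,376),.162),disc=((136,283),(533,282),.15),screw=((248,24),(664,17),.15),cliptip=((187,42),(619,36),.187))
G={}
for n,(l,r,z) in pts.items():
    A=onz(a,L(*l),z,True);B=onz(b,Rr(*r),z,True);G[n]=(A+B)[:2]/2
    print(n,tri([ray(a,L(*l),True),ray(b,Rr(*r),True)]).round(4),A.round(4)[:2],B.round(4)[:2])
G['hub']=onz(a,L(341,318),.187,True)[:2];print('hub',G['hub'])
# depth heights
for c,q in((a,L(52,222)),(a,L(72,350)),(a,L(140,388)),(a,L(100,150)),(a,L(136,283)),(a,L(230,140))):
    u,v=int(q[0]),int(q[1]);oo,dd=ray(c,(u,v),True);print('z',(oo+dd*c['d'][v,u]/(c['R']@dd)[2]).round(4))
# plate left/upper edge etc: seat frame
ys=G['S2']-G['S1'];print('S sep',np.linalg.norm(ys));ys/=np.linalg.norm(ys);xs=np.array([ys[1],-ys[0]])
print('yaw ys',np.degrees(np.arctan2(ys[1],ys[0])))
m=(G['S1']+G['S2'])/2
for n in G: print(n,'rel backstop-mid: x',(G[n]-m)@xs+.026,'y',(G[n]-m)@ys)
```

```text
S1 [ 0.607  -0.1458  0.1495] [ 0.6023 -0.1383] [ 0.6026 -0.1404]
S2 [ 0.6605 -0.1286  0.1521] [ 0.6546 -0.1233] [ 0.6546 -0.125 ]
E [ 0.6583 -0.0965  0.1597] [ 0.6572 -0.0955] [ 0.6565 -0.096 ]
disc [ 0.6228 -0.1064  0.1501] [ 0.6231 -0.1064] [ 0.6227 -0.1065]
screw [ 0.5116 -0.0815  0.1495] [ 0.5117 -0.0813] [ 0.5116 -0.0814]
cliptip [ 0.5222 -0.0869  0.1894] [ 0.5217 -0.0881] [ 0.5228 -0.0872]
hub [ 0.59688684 -0.01640659]
z [ 0.6028 -0.145   0.1615]
z [ 0.6568 -0.1294  0.1626]
z [ 0.6634 -0.095   0.1623]
z [ 0.5724 -0.1326  0.15  ]
z [ 0.622  -0.1067  0.1516]
z [ 0.5486 -0.066   0.1878]
S sep 0.05433479239867883
yaw ys 16.267968692638167
S1 rel backstop-mid: x 0.02599999999999997 y -0.027167396199339465
S2 rel backstop-mid: x 0.02599999999999997 y 0.02716739619933937
E rel backstop-mid: x -0.0006715773867819741 y 0.037320929385183006
disc rel backstop-mid: x 0.00011678577219758485 y 0.0016756210989597486
screw rel backstop-mid: x -0.055179285393867974 y -0.09807273848603403
cliptip rel backstop-mid: x -0.04614194026285785 y -0.08963696009363306
hub rel backstop-mid: x -0.0936176521073471 y 0.0019507740198875358
```

Call:
arm_command:
  series:
    - [0,0,0.06,0.11,-0.6,0,0.5]
    - [0,0,0,0.11,-0.7,0,0.5]
    - [0,0,0,0,-0.515,0,0.5]
    - [0,0,0,0,0,0.4,0.5]
    - [0,0,0,0,0,0.6,0.5]
    - [0,0,0,0,0,0.6,0.5]
    - [0,0,0,0,0,0.4,0.5]
    - [0,0,0,0,0,0.1,0.5]
    - [0,0,0,0,0,0,0.5]
    - [0,0,0,0,0,0,0.5]

```text
t: 8.3
ee_pos: [0.6133, -0.0925, 0.1873]
tcp_rot: [0.001, -0.141, 0.99, -0.0]
ft_force: [-0.4, -0.1, -0.9]
width: 0.0513
gripper_force: 31.8
```

Call:
arm_command:
  series:
    - [0,0,0,0,0,0.05,0.5]
    - [0,0,0,0,0,0.03,0.5]
    - [0,0,0,0,0,0,0.5]

```text
t: 8.68
ee_pos: [0.6129, -0.0925, 0.183]
tcp_rot: [-0.0, -0.141, 0.99, 0.0]
ft_force: [0.5, -0.3, -0.7]
width: 0.0509
gripper_force: 31.8
```

Call:
arm_command:
  series:
    - [0,0,0,0,0,0.03,0.5]
    - [0,0,0,0,0,0,0.5]

```text
t: 8.93
ee_pos: [0.6129, -0.0925, 0.1818]
tcp_rot: [-0.0, -0.141, 0.99, 0.0]
ft_force: [0.0, 0.2, -0.8]
width: 0.0514
gripper_force: 31.8
```

Call:
arm_command:
  series:
    - [0,0,0,0,0,0.03,0.5]
    - [0,0,0,0,0,0,0.5]

```text
t: 9.18
ee_pos: [0.613, -0.0925, 0.1814]
tcp_rot: [0.0, -0.141, 0.99, -0.0]
ft_force: [-2.1, -0.3, 4.8]
width: 0.0514
gripper_force: 32.5
```

The flask is down on the plate. Now I'll slide it towards the back stops.

Call:
arm_command:
  series:
    - [0,0,0,0,-0.1,0,0.5]
    - [0,0,0,0,-0.1,0,0.5]
    - [0,0,0,0,-0.08,0,0.5]
    - [0,0,0,0,0,0,0.5]

```text
t: 9.68
ee_pos: [0.6165, -0.1035, 0.1814]
tcp_rot: [0.001, -0.141, 0.99, -0.0]
ft_force: [-0.3, 0.2, 5.9]
width: 0.0518
gripper_force: 32.5
```

Call:
arm_command:
  series:
    - [0,0,0,0,-0.04,0,0.5]
    - [0,0,0,0,0,0,0.5]

```text
t: 9.93
ee_pos: [0.6169, -0.1048, 0.1814]
tcp_rot: [0.001, -0.141, 0.99, 0.0]
ft_force: [-0.2, 1.5, 5.3]
width: 0.0511
gripper_force: 32.6
```

Call:
arm_command:
  series:
    - [0,0,0,0,-0.04,0,0.5]
    - [0,0,0,0,0,0,0.5]

```text
t: 10.18
ee_pos: [0.6173, -0.1063, 0.1814]
tcp_rot: [0.001, -0.141, 0.99, 0.0]
ft_force: [-1.4, 2.6, 6.3]
width: 0.0514
gripper_force: 32.6
```

Call:
arm_command:
  series:
    - [0,0,0,0,-0.04,0,0.5]
    - [0,0,0,0,0,0,0.5]

```text
t: 10.42
ee_pos: [0.6178, -0.1079, 0.1814]
tcp_rot: [0.001, -0.141, 0.99, 0.0]
ft_force: [-0.7, 1.8, 5.1]
width: 0.0514
gripper_force: 32.6
```

Call:
arm_command:
  series:
    - [0,0,0,0,-0.04,0,0.5]
    - [0,0,0,0,0,0,0.5]

```text
t: 10.68
ee_pos: [0.6181, -0.109, 0.1814]
tcp_rot: [0.0, -0.141, 0.99, 0.0]
ft_force: [-2.7, 5.5, 7.7]
width: 0.0513
gripper_force: 32.7
```

Call:
arm_command:
  series:
    - [0,0,0,0,-0.03,0,0.5]
    - [0,0,0,0,0,0,0.5]

```text
t: 10.92
ee_pos: [0.6182, -0.1091, 0.1814]
tcp_rot: [0.0, -0.141, 0.99, 0.001]
ft_force: [-6.2, 14.1, 10.0]
width: 0.0516
gripper_force: 33.0
```

Back stop contact, about 15 N. Next, towards the end stop.

Call:
arm_command:
  series:
    - [0,0,0,-0.05,0.01,0,0.5]
    - [0,0,0,-0.05,0,0,0.5]
    - [0,0,0,0,0,0,0.5]

```text
t: 11.3
ee_pos: [0.6213, -0.1082, 0.1814]
tcp_rot: [-0.001, -0.141, 0.99, 0.001]
ft_force: [-13.1, 10.1, 11.0]
width: 0.0515
gripper_force: 33.3
```

Call:
arm_command:
  series:
    - [0,0,0,-0.03,0,0,0.5]
    - [0,0,0,0,0,0,0.5]

```text
t: 11.55
ee_pos: [0.6219, -0.1081, 0.1813]
tcp_rot: [-0.002, -0.141, 0.99, 0.001]
ft_force: [-20.0, 6.9, 13.7]
width: 0.0512
gripper_force: 33.5
```

Call:
arm_command:
  series:
    - [0,0,0,-0.03,0,0,0.5]
    - [0,0,0,0,0,0,0.5]

```text
t: 11.8
ee_pos: [0.6221, -0.1079, 0.1813]
tcp_rot: [-0.003, -0.141, 0.99, 0.001]
ft_force: [-31.5, 6.6, 18.0]
width: 0.0514
gripper_force: 34.0
```

Call:
arm_command:
  series:
    - [0,0,0,0.04,0.01,-0.02,0.5]
    - [0,0,0,0,0,0,0.5]

```text
t: 12.05
ee_pos: [0.622, -0.108, 0.1814]
tcp_rot: [-0.001, -0.141, 0.99, 0.001]
ft_force: [-8.4, 5.6, 3.4]
width: 0.0512
gripper_force: 32.6
```

Call:
arm_command:
  series:
    - [0,0,0,0,0,0,0.35]
    - [0,0,0,0,0,0,0.3]
    - [0,0,0,0,0,0,0.2]
    - [0,0,0,0,0,0,0.1]
    - [0,0,0,0,0,0,0.1]
    - [0,0,0,0,0,0,0.1]

```text
t: 12.8
ee_pos: [0.6226, -0.1084, 0.1815]
tcp_rot: [0.0, -0.141, 0.99, -0.0]
ft_force: [-0.1, 0.5, -0.4]
width: 0.0769
gripper_force: 0.0
```

Run:
```python
from h import *
from workcell import robot
s=robot.state();print(s['ee_pos'],s['tcp_rot'],s['width'],s['ft_force']);snap(robot,'w4','wrist')
```

```text
[ 0.62260757 -0.10841012  0.18151098] [ 1.77320532e-05 -1.41247355e-01  9.89974335e-01 -1.85468642e-05] 0.07687781179394616 [-0.14272496  0.53179748 -0.42839637]
```

View pics/w4.png

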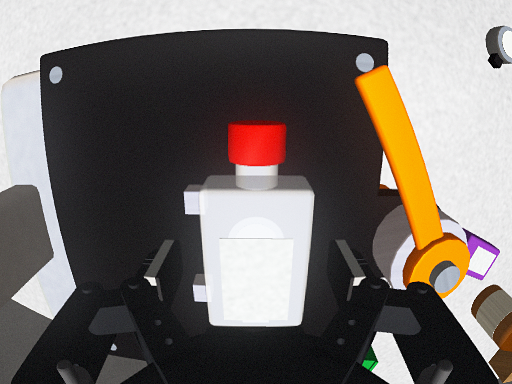

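The flask is released and its long side lies against both stop tops at (193,199) and (200,288). The clip is still open, with its tip at (372,75). I'll retreat upwards and turn the tool for the wing.

Call:
arm_command:
  series:
    - [0,0,0,0,0,-0.3,0]
    - [0,0,0,0,0,-0.7,0]
    - [0,0,0,0,0,-0.9,0]
    - [0,0,0,0,0,-0.9,0]
    - [0,0,0,0,0.4,-0.5,0]
    - [0,0,0,0,0.7,0,0]
    - [0,0,0,0,0.5,0,0]
    - [0,0,0,0,0.2,0,0]
    - [0,0,0,0,0,0,0]
    - [0,0,0,0,0,0,0]

```text
t: 14.1
ee_pos: [0.6026, -0.0397, 0.3132]
tcp_rot: [-0.0, -0.141, 0.99, -0.0]
ft_force: [-0.1, -0.7, 0.5]
width: 0.0857
gripper_force: 0.0
```

Run:
```python
from h import *
from workcell import robot
s=robot.state();print(s['ee_pos'],s['tcp_rot'],s['joints']);snap(robot,'w5','wrist')
```

```text
[ 0.60256086 -0.03970033  0.31324742] [-1.89926587e-04 -1.41059234e-01  9.90001139e-01 -3.31745700e-05] [-1.07961944e-01 -4.76821511e-02  1.51810020e+00 -1.58890875e-04
  1.67152632e+00 -1.96183676e+00]
```

View pics/w5.png

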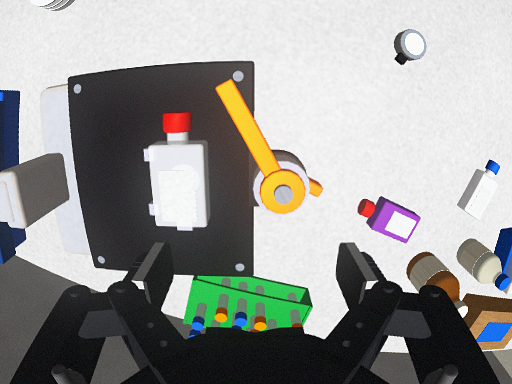

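The flask is seated against both back stops at (148,155) and (153,210), and the end stop at (185,228). The clip hub is at (283,194), the clip tip at (225,86) and the wing tip at (321,188). From these I'll work out the knob angle and the pinch pose.

```bash
cat > knob.py <<'E'
from h import *
AX=np.array([.5963,-.0168]); XS=np.radians(-73.8)
def pose(k,lean=40,r=.048,z=.098,back=0.0):
    """tcp pose pinching the wing at knob angle k; back = retreat along tool z"""
    f=XS+2.542+k; rr=np.array([np.cos(f),np.sin(f),0]); L=np.radians(lean)
    zt=-np.sin(L)*rr-np.array([0,0,np.cos(L)]); xt=np.cos(L)*rr-np.array([0,0,np.sin(L)]); yt=np.cross(zt,xt)
    g=np.r_[AX,z]+r*rr
    return g-zt*(.006+back),Ro.from_matrix(np.c_[xt,yt,zt])
E
python3 - <<'E'
from knob import *
c=load('w5.npz');a=load('w2.npz');sc=load('scene0.npz');sd=load('side0.npz')
h=onz(c,(283,194),.19,True);t=onz(c,(225.5,85),.187,True);w=onz(c,(321,189),.1,True)
print('hub',h,'tip',t,'wing',w,'arm len',np.linalg.norm((t-h)[:2]))
ang=lambda v:np.arctan2(v[1],v[0])
print('clip k',ang(t[:2]-AX)-XS+1.2,ang((t-h)[:2])-XS+1.2,'wing k',ang(w[:2]-AX)-XS-2.542,np.linalg.norm(w[:2]-AX))
# orange components, depth points for wing
hsv=cv2.cvtColor(c['p'],cv2.COLOR_RGB2HSV);H,S,V=cv2.split(hsv)
m=(H>7)&(H<25)&(S>150)&(V>100);m[:, :200]=0;m[220:]=0;m[:,330:]=0
vs,us=np.where(m);P=[]
for u,v in zip(us,vs):
    o,d=ray(c,(u,v),True);P.append(o+d*c['d'][v,u]/(c['R']@d)[2])
P=np.array(P);top=P[(P[:,2]>.18)];lo=P[(P[:,2]<.13)&(P[:,2]>.08)]
print('wing pts n',len(lo),lo.mean(0),'z range',np.percentile(lo[:,2],[5,50,95]))
rl=np.linalg.norm(lo[:,:2]-AX,axis=1);ph=np.array([ang(p[:2]-AX)-XS-2.542 for p in lo]);print('r',rl.min(),rl.max(),'k med',np.median(ph))
print('arm z',np.median(top[:,2]));d=np.linalg.norm(top[:,:2]-AX,axis=1);f=top[d>.04];print('clip k pts',ang(np.median(f[:,:2]-AX,axis=0))-XS+1.2)
E
```

```text
hub [ 0.59806526 -0.01484253  0.19      ] tip [ 0.52343548 -0.08630596  0.187     ] wing [0.60603523 0.04436353 0.1       ] arm len 0.1033277597194299
clip k 0.10827260313103082 0.11018844127071104 wing k 0.15900607073443762 0.06193344746323352
wing pts n 152 [0.60463357 0.0341823  0.10806969] z range [0.09656532 0.10948382 0.11087122]
r 0.04281438287379598 0.06010966616099244 k med 0.1653075394758603
arm z 0.18759283830839352
clip k pts 0.11317085117239856
```

```bash
sed -i 's/^AX=.*;/AX=np.array([.597,-.016]);/' knob.py
python3 - <<'E'
from knob import *
from workcell import robot
p0,R0=tcp(robot.state())
pp,Rp=pose(.12,back=.09); pg,_=pose(.12)
f=XS+2.542+.12; Rd=down(f)
print('pre',pp.round(4),'grasp',pg.round(4),'yaw',np.degrees(f))
v=np.degrees((R0.inv()*Rd).as_rotvec())/6; print('yaw turn',v)
print('shift after yaw',rows(p0,Rd,pp,Rd)[1]); print('tilt',rows(pp,Rd,pp,Rp)[0])
E
```

```text
pre [0.6185 0.0916 0.1715] grasp [0.6071 0.0349 0.1026] yaw 78.72136506382512
yaw turn [-3.66563726e-03 -2.54264044e-03  1.95809205e+01]
shift after yaw [ 3.299 -0.253  3.543]
tilt [-0.    -6.667  0.   ]
```

Call:
arm_command:
  series:
    - [0,0,0.98,0,0,0,0]
    - [0,0,0.98,0,0,0,0]
    - [0,0,0.98,0,0,0,0]
    - [0,0,0.98,0,0,0,0]
    - [0,0,0.98,0,0,0,0]
    - [0,0,0.98,0,0,0,0]
    - [0,0,0.98,0,0,0,0]
    - [0,0,0.98,0,0,0,0]
    - [0,0,0.98,0,0,0,0]
    - [0,0,0.98,0,0,0,0]

```text
t: 15.4
ee_pos: [0.6026, -0.0399, 0.3133]
tcp_rot: [-0.0, 0.365, 0.931, -0.0]
ft_force: [-0.0, -0.5, 1.3]
width: 0.0856
gripper_force: 0.0
```

Call:
arm_command:
  series:
    - [0,0,0.98,0,0,0,0]
    - [0,0,0.98,0,0,0,0]
    - [0,0,0.98,0,0,0,0]
    - [0,0,0.98,0,0,0,0]
    - [0,0,0.98,0,0,0,0]
    - [0,0,0.98,0,0,0,0]
    - [0,0,0.98,0,0,0,0]
    - [0,0,0.98,0,0,0,0]
    - [0,0,0.98,0,0,0,0]
    - [0,0,0.76,0,0,0,0]

```text
t: 16.65
ee_pos: [0.6026, -0.0399, 0.3133]
tcp_rot: [-0.0, 0.767, 0.641, -0.0]
ft_force: [-0.3, -0.1, 0.2]
width: 0.0852
gripper_force: 0.0
```

Call:
arm_command:
  series:
    - [0,0,0,0.7,-0.06,0,0]
    - [0,0,0,0.9,-0.06,0,0]
    - [0,0,0,0.9,-0.06,0,0]
    - [0,0,0,0.8,-0.07,0,0]
    - [0,0,0,0,0,0,0]

```text
t: 17.27
ee_pos: [0.6158, 0.0936, 0.3131]
tcp_rot: [-0.0, 0.766, 0.643, -0.0]
ft_force: [1.3, -0.4, -0.2]
width: 0.0855
gripper_force: 0.0
```

Call:
arm_command:
  series:
    - [0,-0.8,0,0,0,0,0]
    - [0,-0.98,0,0,0,0,0]
    - [0,-0.98,0,0,0,0,0]
    - [0,-0.98,0,0,0,0,0]
    - [0,-0.98,0,0,0,0,0]
    - [0,-0.98,0,0,0,0,0]
    - [0,-0.97,0,0,0,0,0]
    - [0,0,0,0,0,0,0]

```text
t: 18.27
ee_pos: [0.6158, 0.0922, 0.3121]
tcp_rot: [0.219, 0.72, 0.604, -0.263]
ft_force: [-1.4, 0.1, -0.3]
width: 0.0852
gripper_force: 0.0
```

Run:
```python
from knob import *
from workcell import robot
s=robot.state();p0,R0=tcp(s);print(p0,s['joints'])
pp,Rp=pose(.12,back=.09);print(rows(p0,R0,pp,Rp))
```

```text
[0.61581489 0.09220499 0.31209147] [ 0.34586934  0.16371015  1.39917126 -0.63104144  1.90506161  0.40763096]
(array([0.115, 0.011, 0.173]), array([2.259, 0.076, 2.691]))
```

Call:
arm_command:
  series:
    - [0.11,0,0.17,0.4,0.02,0.45,0]
    - [0,0,0,0.6,0.02,0.7,0]
    - [0,0,0,0.6,0.02,0.7,0]
    - [0,0,0,0.46,0.02,0.55,0]
    - [0,0,0,0.2,0,0.29,0]
    - [0,0,0,0,0,0,0]
    - [0,0,0,0,0,0,0]

```text
t: 19.15
ee_pos: [0.6195, 0.0919, 0.1744]
tcp_rot: [0.218, 0.727, 0.596, -0.263]
ft_force: [-0.2, -0.2, 0.3]
width: 0.085
gripper_force: 0.0
```

Run:
```python
from knob import *
from workcell import robot
s=robot.state();p0,R0=tcp(s);print(p0,s['joints'])
pp,Rp=pose(.12);print(rows(p0,R0,pp,Rp))
snap(robot,'w6','wrist')
```

```text
[0.61949333 0.09190505 0.17442599] [ 0.34158315  0.24234316  1.5344283  -0.59514093  1.73414654  0.55282758]
(array([ 0.034, -0.007, -0.023]), array([ 0.035, -0.032,  2.313]))
```

View pics/w6.png

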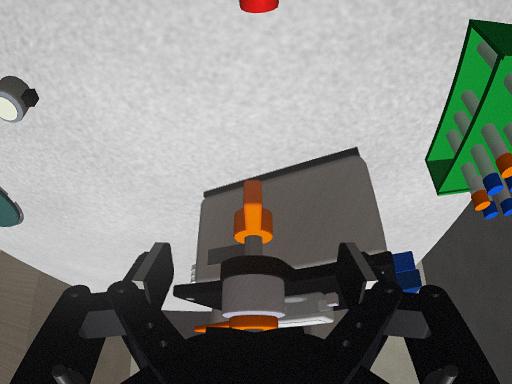

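The wing at (252,205) is centred between the open fingers, below the turret at (253,290). I'll advance and pinch.

Call:
arm_command:
  series:
    - [0,0,0,0.035,-0.03,0.4,0]
    - [0,0,0,0,0,0.6,0]
    - [0,0,0,0,0,0.6,0]
    - [0,0,0,0,0,0.5,0]
    - [0,0,0,0,0,0.21,0]
    - [0,0,0,0,0,0,0]
    - [0,0,0,0,0,0,0]

```text
t: 20.08
ee_pos: [0.6071, 0.0351, 0.102]
tcp_rot: [0.218, 0.727, 0.596, -0.263]
ft_force: [0.9, -0.2, 0.6]
width: 0.0853
gripper_force: 0.0
```

Call:
arm_command:
  series:
    - [0,0,0,0,0,0,0.3]
    - [0,0,0,0,0,0,0.6]
    - [0,0,0,0,0,0,0.9]
    - [0,0,0,0,0,0,0.9]
    - [0,0,0,0,0,0,0.9]
    - [0,0,0,0,0,0,0.9]
    - [0,0,0,0,0,0,0.9]
    - [0,0,0,0,0,0,0.9]
  squeeze: 30

```text
t: 21.08
ee_pos: [0.6068, 0.0349, 0.1014]
tcp_rot: [0.218, 0.727, 0.596, -0.264]
ft_force: [2.5, 1.6, 0.9]
width: 0.0131
gripper_force: 32.3
```

Run:
```python
from knob import *
from workcell import robot
s=robot.state();p0,R0=tcp(s);print(p0,s['joints'],s['ft_force'],s['width'])
pp,Rp=pose(.12);print(rows(p0,R0,pp,Rp))
# constant screw of 5 deg about axis from the present pose
D=Ro.from_rotvec([0,0,np.radians(5)]); q=p0-np.r_[AX,0]; p1=np.r_[AX,0]+D.apply(q); R1=D*R0
print('5deg screw turn',rows(p0,R0,p1,R1)[0],'shift',rows(p0,R0,p1,R1)[1],'shift in new axes',R1.inv().apply(p1-p0)/.04)
```

```text
[0.60683988 0.034851   0.10143972] [ 0.26777805  0.24252533  1.66120505 -0.61390304  1.59038851  0.56539666] [2.47055863 1.61772976 0.8592892 ] 0.013109899537549983
(array([ 0.026,  0.001, -0.013]), array([-0.017,  0.007, -0.023]))
5deg screw turn [-0.536  0.002 -0.638] shift [-0.004 -0.113  0.003] shift in new axes [ 0.00312457 -0.11287695 -0.00306384]
```

Call:
arm_command:
  series:
    - [-0.27,0,-0.32,0,-0.057,0,0.9]
    - [-0.536,0,-0.638,0,-0.113,0,0.9]
    - [-0.536,0,-0.638,0,-0.113,0,0.9]
    - [-0.536,0,-0.638,0,-0.113,0,0.9]
    - [0,0,0,0,0,0,0.9]

```text
t: 21.7
ee_pos: [0.5905, 0.0355, 0.1015]
tcp_rot: [0.257, 0.626, 0.7, -0.227]
ft_force: [6.4, -7.1, -2.9]
width: 0.0137
gripper_force: 31.6
```

```bash
cat > st.py <<'E'
from knob import *
from workcell import robot
s=robot.state();p0,R0=tcp(s);q=(p0-np.r_[AX,0])[:2];print(p0,'r',np.linalg.norm(q),'k pos',np.arctan2(q[1],q[0])-XS-2.542,'F',s['ft_force'],'T',s['ft_torque'],s['width'])
x=R0.as_matrix()[:,0];k=np.arctan2(x[1],x[0])-XS-2.542;print('k yaw',k,'z of tool z',R0.as_matrix()[2,2],'j',s['joints'])
pp,Rp=pose(k,z=.097);print('correction to ideal',rows(p0,R0,pp,Rp))
E
python3 st.py
```

```text
[0.59052325 0.03554313 0.10146688] r 0.05194845744355581 k pos 0.4418509649663189 F [ 6.39055459 -7.11445962 -2.87095805] T [-0.10360575 -0.65926552  1.03297516] 0.013676613780250677
k yaw 0.4269505033012111 z of tool z -0.7645148661513975 j [ 0.30281243  0.11294928  1.81032238 -0.69562805  1.41839677  0.3727417 ]
correction to ideal (array([0.039, 0.023, 0.   ]), array([-0.004,  0.019, -0.001]))
```

Call:
arm_command:
  series:
    - [-0.27,0,-0.32,0,-0.057,0,0.9]
    - [-0.536,0,-0.638,0,-0.113,0,0.9]
    - [-0.536,0,-0.638,0,-0.113,0,0.9]
    - [-0.536,0,-0.638,0,-0.113,0,0.9]
    - [-0.536,0,-0.638,0,-0.113,0,0.9]
    - [-0.536,0,-0.638,0,-0.113,0,0.9]
    - [-0.536,0,-0.638,0,-0.113,0,0.9]
    - [0,0,0,0,0,0,0.9]

```text
t: 22.7
ee_pos: [0.5635, 0.0245, 0.1015]
tcp_rot: [0.311, 0.405, 0.847, -0.148]
ft_force: [20.8, -19.1, -9.6]
width: 0.0137
gripper_force: 30.1
```

```bash
python3 st.py
```

```text
[0.56354581 0.02446626 0.10152887] r 0.052504299759583775 k pos 1.007670846479428 F [ 20.84831677 -19.08102642  -9.56561768] T [-1.16996638 -1.57354795  0.70922027] 0.013728787376039745
k yaw 0.994587683490546 z of tool z -0.7624815903232197 j [ 0.27998018 -0.16122946  2.07989244 -0.75686818  1.05061538 -0.06584931]
correction to ideal (array([0.017, 0.053, 0.   ]), array([-0.013,  0.017,  0.009]))
```

Call:
arm_command:
  series:
    - [0,0,0,-0.03,0,0.024,0.9]
    - [-0.27,0,-0.32,0,-0.055,0,0.9]
    - [-0.4,0,-0.48,-0.005,-0.083,0.004,0.9]
    - [-0.27,0,-0.32,0,-0.055,0,0.9]
    - [0,0,0,0,0,0,0.9]

```text
t: 23.32
ee_pos: [0.5584, 0.0191, 0.1013]
tcp_rot: [0.32, 0.34, 0.875, -0.124]
ft_force: [-4.5, -1.9, 3.4]
width: 0.0136
gripper_force: 34.1
```

```bash
python3 st.py
```

```text
[0.55839051 0.01906937 0.10131409] r 0.05215892846245645 k pos 1.150258490386908 F [-4.54448737 -1.93561386  3.43277206] T [-0.42090713  0.39462514 -0.59672747] 0.013554077162634721
k yaw 1.146102563095197 z of tool z -0.7638917707005466 j [ 0.24473381 -0.23496648  2.14137406 -0.72753791  0.94132988 -0.23149023]
correction to ideal (array([0.011, 0.032, 0.   ]), array([-0.01 ,  0.005, -0.001]))
```

Call:
arm_command:
  series:
    - [-0.2,0,-0.24,0,-0.045,0,0.9]
    - [0,0,0,0,0,0,0.9]

```text
t: 23.58
ee_pos: [0.5574, 0.0179, 0.1013]
tcp_rot: [0.322, 0.326, 0.881, -0.119]
ft_force: [-6.9, -3.0, 5.7]
width: 0.0137
gripper_force: 34.5
```

Call:
arm_command:
  series:
    - [-0.16,0,-0.19,0,-0.035,0,0.9]
    - [0,0,0,0,0,0,0.9]

```text
t: 23.82
ee_pos: [0.5567, 0.0171, 0.1013]
tcp_rot: [0.324, 0.315, 0.885, -0.114]
ft_force: [-4.5, -0.5, 5.2]
width: 0.0136
gripper_force: 34.8
```

```bash
python3 st.py
```

```text
[0.55667528 0.01710493 0.10132094] r 0.05217297493661669 k pos 1.2002550940127783 F [-4.51715204 -0.54381834  5.22715748] T [-0.35609517  0.38388398 -0.91093823] 0.013649823833943241
k yaw 1.2039624720207298 z of tool z -0.7640888129345181 j [ 0.22815924 -0.26237395  2.16313581 -0.70815507  0.89892311 -0.30306785]
correction to ideal (array([0.015, 0.029, 0.   ]), array([-0.01 , -0.005, -0.   ]))
```

Call:
arm_command:
  series:
    - [-0.16,0,-0.19,0,-0.035,0,0.9]
    - [0,0,0,0,0,0,0.9]

```text
t: 24.08
ee_pos: [0.5564, 0.0168, 0.1014]
tcp_rot: [0.326, 0.302, 0.889, -0.109]
ft_force: [7.0, 7.7, -0.1]
width: 0.0135
gripper_force: 49.7
```

Call:
arm_command:
  series:
    - [-0.16,0,-0.19,0,-0.035,0,0.9]
    - [0,0,0,0,0,0,0.9]

```text
t: 24.32
ee_pos: [0.5562, 0.0165, 0.1015]
tcp_rot: [0.328, 0.29, 0.893, -0.103]
ft_force: [19.1, 14.5, -7.9]
width: 0.0135
gripper_force: 68.4
```

```bash
python3 st.py
```

```text
[0.55621111 0.01648844 0.10153697] r 0.0521462540940274 k pos 1.2150412073480936 F [19.11619828 14.45841611 -7.93102627] T [ 1.7368692  -0.99837996  0.49284124] 0.013544828547765946
k yaw 1.2562598275159687 z of tool z -0.7637231201847069 j [ 0.21175962 -0.28637014  2.18159427 -0.68392329  0.85576888 -0.37378573]
correction to ideal (array([0.071, 0.034, 0.   ]), array([-0.006, -0.054,  0.002]))
```

Stop reached: tangential force has risen to 24 N and the wing is not moving. I'll ease off, release and retreat along the tool.

Call:
arm_command:
  series:
    - [0.22,0,0.26,0,0.02,0,0.9]
    - [0,0,0,0,0,0,0.9]

```text
t: 24.58
ee_pos: [0.5566, 0.0168, 0.1015]
tcp_rot: [0.325, 0.306, 0.888, -0.11]
ft_force: [11.6, 9.0, -2.6]
width: 0.0135
gripper_force: 43.4
```

Call:
arm_command:
  series:
    - [0,0,0,0,0,0,0.75]
    - [0,0,0,0,0,0,0.6]
    - [0,0,0,0,0,0,0.4]
    - [0,0,0,0,0,0,0.2]
    - [0,0,0,0,0,0,0.1]
    - [0,0,0,0,0,0,0.1]

```text
t: 25.32
ee_pos: [0.5557, 0.0157, 0.1012]
tcp_rot: [0.325, 0.307, 0.888, -0.112]
ft_force: [-0.4, 0.3, -0.5]
width: 0.0767
gripper_force: 0.0
```

Call:
arm_command:
  series:
    - [0,0,0,0,0,-0.3,0.1]
    - [0,0,0,0,0,-0.6,0.1]
    - [0,0,0,0,0,-0.8,0.1]
    - [0,0,0,0,0,-0.8,0.1]
    - [0,0,0,-0.5,0,-0.6,0.1]
    - [0,0,0,-0.5,0,-0.6,0.1]
    - [0,0,0,-0.6,0,-0.6,0.1]
    - [0,0,0,-0.6,0,-0.6,0.1]
    - [0,0,0,0,0,0,0.1]

```text
t: 26.45
ee_pos: [0.509, 0.0523, 0.3113]
tcp_rot: [0.326, 0.308, 0.887, -0.11]
ft_force: [0.1, -0.8, -0.1]
width: 0.0766
gripper_force: 0.0
```

Run:
```python
from knob import *
from workcell import robot
s=robot.state();print(s['ee_pos'],s['ft_force'],s['t'])
for n in('scene','side','wrist'):snap(robot,n+'9',n)
ims=[cv2.resize(load('scene9.npz')['p'][140:280,140:400],(520,280)),cv2.resize(load('side9.npz')['p'][150:300,170:390],(280,280))]
cv2.imwrite('pics/fin.png',np.vstack([np.hstack(ims),np.hstack([cv2.resize(load('wrist9.npz')['p'],(400,300)),np.zeros((300,400,3),np.uint8)])])[:,:,::-1])
```

```text
[0.50901831 0.05226347 0.31131684] [ 0.11846488 -0.75600413 -0.07974804] 26.45
```

View pics/fin.png

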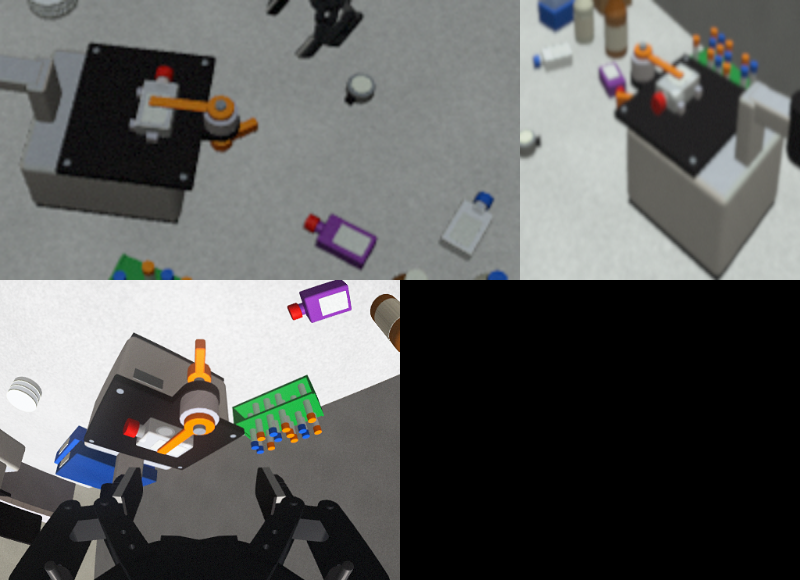

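The final view shows the clip arm lying over the seated flask (scene crop, (150,101) to (221,104)), the other items in place and the gripper clear. I'll check the clip angle, then hand in.

Run:
```python
from knob import *
from workcell import robot
c=load('scene9.npz');H,S,V=cv2.split(cv2.cvtColor(c['p'],cv2.COLOR_RGB2HSV))
m=(H>7)&(H<20)&(S>150)&(V>100);vs,us=np.where(m)
P=np.array([onz(c,(u,v),.187)[:2] for u,v in zip(us,vs)]);d=np.linalg.norm(P-AX,axis=1);e=np.array([np.cos(XS),np.sin(XS)])
f=P[(d>.05)&(d<.12)&((P-AX)@e>.04)];v=np.median(f,0)-AX
k=np.arctan2(v[1],v[0])-XS+1.2;print(len(f),'clip k',k,'len',d[(P-AX)@e>.04].max())
if abs(k-1.2)<.06: print(robot.finish_job())
```

```text
89 clip k 1.26856963060315 len 0.33039239072305915
```

The reading is 1.27, within about a pixel of the hard stop at 1.2, and the force also showed the stop was reached. Handing in.

```bash
python3 -c "
from workcell import robot
print(robot.finish_job())"
```

```text
the job is handed in; nothing more can be done
None
```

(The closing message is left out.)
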